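# Roll the thick drill core onto the tape mark

## Robot

A 6-joint arm with a two-finger parallel gripper is mounted at the origin on a cart in front of the work surface, level with it; the furniture and walls round the work are solid. World frame = base frame: x ahead of the robot, y to its left, z up, the work surface at z = 0. Lengths are in m, angles in rad, forces in N, time in s.
With the tool pointing down it reaches from about 0.35 to 0.775 m from the base axis. Payload 5.5 kg.
Tool frame: the origin (TCP) lies at the very end of the fingers, on their centre line; the grasp point (between the pads) lies 19 mm behind it; z points along the fingers, y is the line along which they close (so a half turn about z gives the same grasp; the last joint's range is limited). The gripper opens to 85 mm and grips with 20 to 120 N. Pads are 22 mm wide; open, the fingers measure 114 mm over their backs; the gripper's body (76 mm by 85 mm) begins 54 mm behind the grasp point. The pads swing forward as they close: fully open they stand 13 mm farther back than shut.
Start: joints at [-1.265, 0.313, 0.046, 1.304, 0, 1.431], TCP at [0.248, -0.519, 0.203] pointing down, gripper open.
Joint ranges: [-2.76, 2.76], [-0.86, 1.69], [-1.03, 1.26], [-2.2, 2.34], [-1.47, 1.5], [-3.14, 3.14]. Speed limits (rad/s): [2.57, 2.57, 3.14, 3.14, 3.14, 3.14].

## Interface

Orientations are given as a unit quaternion [w, x, y, z].
In Python, from workcell import env gives the robot as it stands. The module is installed in compiled form; this text tells all that it offers.
- The arm moves only by the tool jog_arm, never from a script. Its argument "rows" is a list of rows, each a list of 6 numbers: the shift along the world's x, y, z in units of 40 mm (1.0 is 40 mm), then the turn, a rotation vector about the world's x, y, z in units of 6 degrees (1.0 is 6 degrees). In form: [[x, y, z, wx, wy, wz], ...]. A call has 1 to 12 rows; each row is the pose to reach, as a shift and turn from the pose commanded when the call began; what a row does not reach only later rows make up. A row lasts 1/12 s, in which the tool goes at most 41.7 mm and 7.16 degrees, less where a joint would pass 70% of its speed; a pose out of reach is approached as far as the arm can. A call with a gripper value outside its range is refused whole. "jaw" is the gripper command: -1 is fully open, 1 is shut, values between are in proportion, set as the call begins (left out, the last holds). The fingers move at their own pace and stop on an object; "force" is the grip in N (left out, the last holds). Time passes only in rows, so rows that repeat a pose let the fingers close. It gives the time, the measured TCP pose, the force, the opening and the grip force at its end, in the units of the state.
- env.get_state(): the state, without advancing time (a new reading comes with each control period).
- env.read_camera(name): name is "side" or "top"; returns a dict with "pixels" (384x512x3 uint8, red, green, blue), "mtx" (3x3 intrinsics, pixels), "cam_to_world" (4x4, takes a point from camera to world coordinates). Camera axes: x right, y up, looking along -z (the intrinsics and any distortion apply to the point x, -y, -z); pixel columns grow to the right and rows downward; lengths in m; the calibration is good to about 2 mm. A picture is of the moment at which its call begins. There is no depth.
- env.hand_in(): hands the job in; it is judged then, once.
The state is a dict: "clock": time; "joint_pos": joint angles; "qvel": joint speeds; "tau": joint torques, N m; "tcp_pos": TCP position; "orientation": TCP orientation; "wrist_force": force on the tool from outside, world axes, zero at the start; "ft_torque": the same for the moment, N m; "finger_gap": finger opening in m; "grip_force": force on a finger pad.
Only numpy, scipy, OpenCV 4.12 (cv2) and the standard library are available. Lean on these libraries where they do the work, as an engineer would, in place of code of your own. Each camera call takes 0.05 s, during which the arm holds its last target. There are 200 camera calls.

## Task

Two smooth stone drill cores lie on the bench, one on either side of the dark tape mark. Roll the thicker one along the bench, without lifting it, until it rests on the mark: lying along the tape line, centred over it and between the two crossbars. A slow push from behind against its upper half keeps it rolling instead of skidding; leave the slim core where it is.

Things in the scene. Friction and masses are not known exactly. Their poses are not given: they have to be found in the camera images.
- core_thick: thicker core, a smooth brick-red stone cylinder 50 mm across, 90 mm long, 0.4 kg, lying 130-170 mm to either side of the tape line, about parallel to it. Origin at its centre (25 mm above the bench), x along its length; y, z turn as it rolls. Pushed 10-40 mm above the bench it rolls; slows by 0.12 m/s2: pushed at 40 mm/s it stops with the pusher, at 100 mm/s it runs on 70 mm
- core_slim: the slim core, the same stone and length (90 mm) but 34 mm across, lying on its side on the other side of the tape mark; to be left alone. Origin at its centre (17 mm above the bench), x axis along its length.
- mark: the mark: flat dark tape stuck on the bench (no height worth counting), one straight line 180 mm long and 14 mm wide with a 70 mm crossbar at each end, like a stretched letter H on its side. Origin at the middle of the line on the bench; x axis along the line, y axis across it (the rolling direction), z up.
Things that resemble listed ones, but are neither listed nor needed, are in the scene too. Leave any green or turquoise look-alike of the core_thick alone.

How it is judged:
By the outcome, as a careful person would: the job done as asked, in the order asked, and still so for the second after the job is handed in, with the robot touching nothing.
It also fails if it takes over 40 s, if anything falls off the work surface, if the arm or the gripper's body presses on something with over 40 N, if the wrist force passes 120 N, or if a joint passes its speed limit or range.

## Working session

There is one attempt and no reset: what is moved stays moved. The work goes in short steps, Python scripts to look and compute and a tool call to move; the robot and the scene stay as the last step left them, time stands still between calls to the robot, and variables do not carry over. Pictures are saved under pics/ and viewed, at most 10 in all, crops included, and the job is handed in when it is done.

Besides the shell and the picture viewer there is one more tool, called as name([rows], argument=value, ...), one row to a line, values as JSON. jog_arm: Moves the arm, as the interface text tells. Its arguments: {"type":"object","properties":{"rows":{"type":"array","items":{"type":"array","items":{"type":"number"}}},"jaw":{"type":"number"},"force":{"type":"number"}},"required":["rows"]}

```bash
mkdir -p pics; cat > h.py <<'E'
import numpy as np, cv2
from workcell import env
def px2w(cam,uv,z):
    K=np.array(cam["mtx"]);T=np.array(cam["cam_to_world"])
    d=np.linalg.inv(K)@np.array([uv[0],uv[1],1.]);d=T[:3,:3]@np.array([d[0],-d[1],-d[2]])
    o=T[:3,3];return o+d*(z-o[2])/d[2]
def snap(name,f):
    c=env.read_camera(name);cv2.imwrite("pics/"+f,c["pixels"][:,:,::-1]);return c
E
python3 - <<'E'
from h import *
for n in("top","side"):
    c=snap(n,n+"0.png");print(n,np.round(c["mtx"],1).tolist(),np.round(c["cam_to_world"],3).tolist(),[k for k in c])
print(env.get_state())
E
```

```text
top [[348.7, 0.0, 257.6], [0.0, 348.7, 187.8], [0.0, 0.0, 1.0]] [[0.026, 0.983, -0.18, 0.399], [-0.999, 0.033, 0.039, -0.175], [0.044, 0.179, 0.983, 0.987], [0.0, 0.0, 0.0, 1.0]] ['pixels', 'mtx', 'cam_to_world']
side [[413.8, 0.0, 254.5], [0.0, 413.8, 199.3], [0.0, 0.0, 1.0]] [[0.948, 0.156, -0.277, 0.166], [-0.318, 0.524, -0.79, -1.316], [0.022, 0.837, 0.547, 0.855], [0.0, 0.0, 0.0, 1.0]] ['pixels', 'mtx', 'cam_to_world']
{'clock': 0.1, 'joint_pos': array([-1.26458855e+00,  3.13929654e-01,  4.50896291e-02,  1.30359342e+00,
        1.69689058e-05,  1.43124188e+00]), 'qvel': array([ 1.58775510e-03, -1.62858468e-03,  4.35104853e-03, -5.34288716e-04,
        7.67181482e-04, -2.07441472e-05]), 'tau': array([ 1.80109375e-03, -4.81723666e+01,  2.99244028e+01,  1.27276615e-02,
       -2.04023027e-04, -4.83183371e-06]), 'tcp_pos': array([ 0.24777687, -0.51832206,  0.20189439]), 'orientation': array([-8.16423997e-04,  9.75264330e-01,  2.21040303e-01, -5.96737914e-05]), 'wrist_force': array([-0.10008957,  0.27578993, -0.00258206]), 'ft_torque': array([0.00713024, 0.0219365 , 0.04264546]), 'grip_force': 0.0, 'finger_gap': 0.0852904730528771}
```

View pics/top0.png

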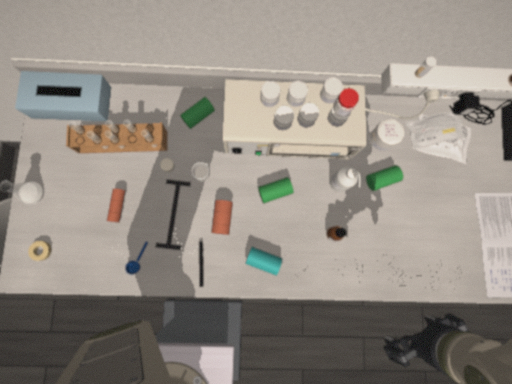

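View pics/side0.png

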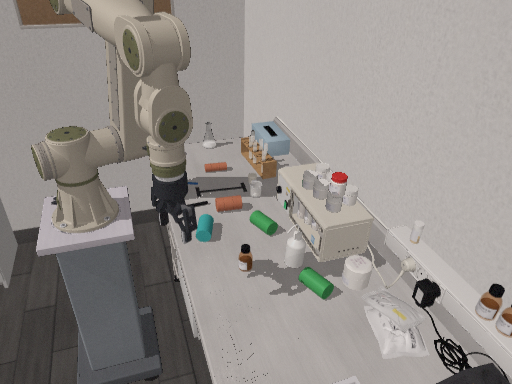

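The top view shows the thick red core at about (222,217), the slim one at (116,205), and the mark's line running from (178,183) to (168,246). A glass at (201,171) and a pen at (201,240–285) flank the rolling lane.

```bash
cat >> h.py <<'E'
def rect(c,mask,z,box):
    m=np.zeros(mask.shape,np.uint8);u0,u1,v0,v1=box;m[v0:v1,u0:u1]=mask[v0:v1,u0:u1]
    n,l,s,ce=cv2.connectedComponentsWithStats(m);k=1+np.argmax(s[1:,4])
    v,u=np.nonzero(l==k)
    P=np.array([px2w(c,(a,b),z)[:2] for a,b in zip(u,v)],np.float32)
    return cv2.minAreaRect(P),P
def axis(P):
    w,V=np.linalg.eigh(np.cov(P.T));a=V[:,1]*np.sign(V[0,1]);return P.mean(0),np.degrees(np.arctan2(a[1],a[0])),np.ptp((P-P.mean(0))@V,axis=0)
def red(c):
    p=c["pixels"].astype(int);return((p[:,:,0]>1.6*p[:,:,1])&(p[:,:,0]>70)).astype(np.uint8)
def dark(c): return (c["pixels"].max(2)<75).astype(np.uint8)
E
python3 - <<'E'
from h import *
c=snap("top","t1.png")
for nm,m,z,b in(("thick",red(c),.025,(195,245,185,245)),("slim",red(c),.017,(95,135,175,235)),("mark",dark(c),0,(145,194,170,255)),("pen",dark(c),0.005,(194,210,232,295))):
    r,P=rect(c,m,z,b);ce,a,e=axis(P);print(nm,np.round(r[0],4),np.round(r[1],4),round(r[2],1),"pca",ce.round(4),a.round(1),e.round(3),len(P))
for nm,uv in(("glass",(201,172)),("glassL",(192,175)),("glassbot",(201,180)),("penTop",(201,239))):print(nm,px2w(c,uv,0).round(3))
im=c["pixels"][150:300,90:260,::-1];cv2.imwrite("pics/crop1.png",cv2.resize(im,None,fx=4,fy=4,interpolation=cv2.INTER_CUBIC))
E
```

```text
thick [ 0.4918 -0.1161] [0.0426 0.0879] 85.2 pca [ 0.4914 -0.1159] -4.2 [0.043 0.088] 484
slim [0.5168 0.1766] [0.0294 0.087 ] 85.3 pca [0.5158 0.1768] -5.2 [0.03  0.087] 330
mark [0.4978 0.0228] [0.0661 0.1915] 85.3 pca [0.4951 0.0227] -5.4 [0.068 0.192] 437
pen [ 0.3638 -0.0639] [0.1152 0.0055] 3.1 pca [ 0.3601 -0.0638] 3.7 [0.006 0.115] 120
glass [ 0.621 -0.049  0.   ]
glassL [ 0.611 -0.024  0.   ]
glassbot [ 0.597 -0.051  0.   ]
penTop [ 0.43 -0.06  0.  ]
```

View pics/crop1.png

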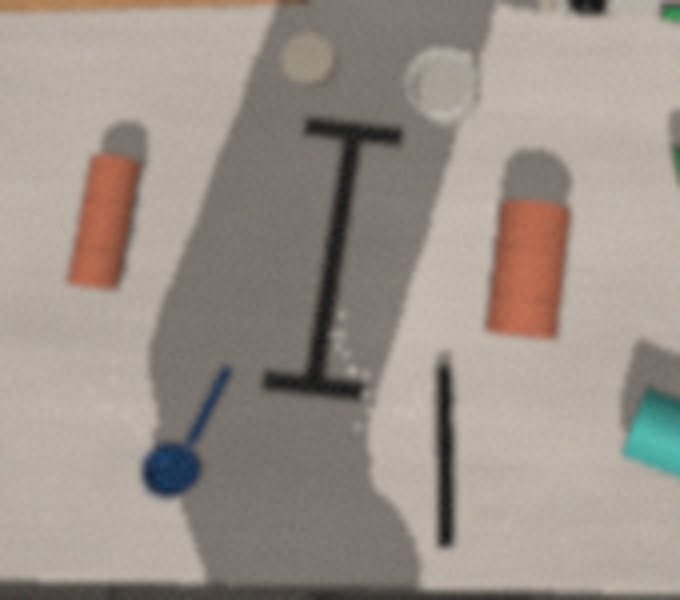

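The crop confirms the segmentation: core, slim core and mark are all near −5°, and the rolling lane is clear. The thick core has to roll about 139 mm along (0.09, 1.0). I'll push with both half-open fingers, spread along the core's length.

jog_arm([
  [5.9,8.4,0,0,0,9.9],
  [5.9,8.4,0,0,0,9.9],
  [5.9,8.4,0,0,0,9.9],
  [5.9,8.4,0,0,0,9.9],
  [5.9,8.4,0,0,0,9.9],
  [5.9,8.4,0,0,0,9.9],
  [5.9,8.4,0,0,0,9.9],
  [5.9,8.4,0,0,0,9.9],
  [5.9,8.4,0,0,0,9.9],
  [5.9,8.4,0,0,0,9.9],
  [5.9,8.4,0,0,0,9.9],
  [5.9,8.4,0,0,0,9.9],
], jaw=-0.2)

```text
clock: 1.15
tcp_pos: [0.4846, -0.1808, 0.2024]
orientation: [-0.0, 0.736, 0.677, -0.0]
wrist_force: [-0.4, -0.8, 0.7]
finger_gap: 0.0512
grip_force: 0.0
```

jog_arm([
  [0,0,-0.7,0,0,0],
  [0,0,-1.4,0,0,0],
  [0,0,-2.1,0,0,0],
  [0,0,-2.8,0,0,0],
  [0,0,-3.5,0,0,0],
  [0,0,-4.0,0,0,0],
  [0,0,-4.3,0,0,0],
  [0,0,-4.45,0,0,0],
  [0,0,-4.45,0,0,0],
  [0,0,-4.45,0,0,0],
])

```text
clock: 1.98
tcp_pos: [0.4837, -0.1837, 0.025]
orientation: [0.0, 0.738, 0.675, -0.0]
wrist_force: [-0.1, 0.4, 0.0]
finger_gap: 0.0511
grip_force: 0.0
```

```bash
python3 - <<'E'
from h import *
c=snap("side","s2.png")
cv2.imwrite("pics/crop2.png",cv2.resize(c["pixels"][120:270,150:320,::-1],None,fx=4,fy=4,interpolation=cv2.INTER_CUBIC))
print(env.get_state()["tcp_pos"],env.get_state()["wrist_force"])
E
```

```text
[ 0.48433881 -0.18379912  0.02558459] [-0.25479316  0.33104341  0.35535574]
```

View pics/crop2.png

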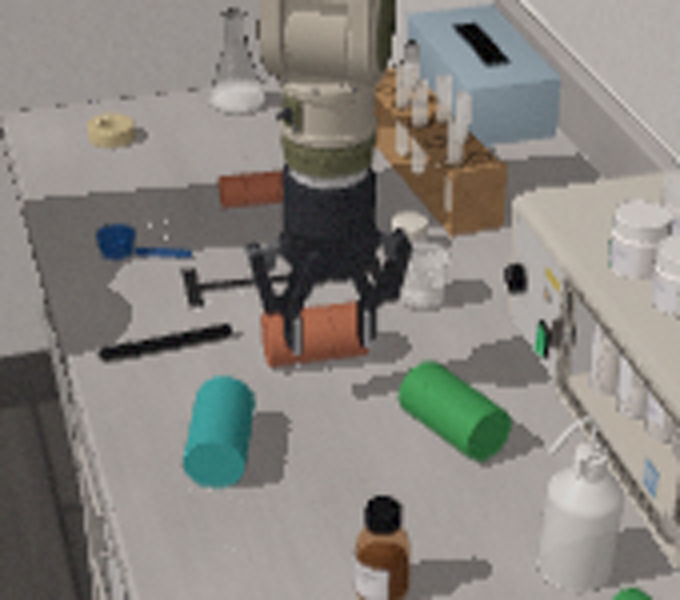

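The fingers are squarely behind the thick core (crop 265–365 across, fingers at 292 and 368). Next is a slow push at 40 mm/s.

jog_arm([
  [0.01,0.08,0,0,0,0],
  [0.01,0.16,0,0,0,0],
  [0.02,0.24,0,0,0,0],
  [0.03,0.32,0,0,0,0],
  [0.03,0.4,0,0,0,0],
  [0.04,0.48,0,0,0,0],
  [0.05,0.56,0,0,0,0],
  [0.06,0.63,0,0,0,0],
  [0.06,0.7,0,0,0,0],
  [0.07,0.77,0,0,0,0],
  [0.07,0.84,0,0,0,0],
  [0.08,0.91,0,0,0,0],
])

```text
clock: 3.03
tcp_pos: [0.4871, -0.1462, 0.0247]
orientation: [-0.0, 0.738, 0.675, -0.0]
wrist_force: [0.4, 0.3, -0.6]
finger_gap: 0.0513
grip_force: 0.0
```

jog_arm([
  [0.01,0.08,0,0,0,0],
  [0.01,0.16,0,0,0,0],
  [0.02,0.24,0,0,0,0],
  [0.03,0.32,0,0,0,0],
  [0.03,0.4,0,0,0,0],
  [0.04,0.48,0,0,0,0],
  [0.05,0.56,0,0,0,0],
  [0.06,0.64,0,0,0,0],
  [0.06,0.72,0,0,0,0],
  [0.07,0.8,0,0,0,0],
  [0.08,0.88,0,0,0,0],
  [0.08,0.96,0,0,0,0],
])

```text
clock: 4.03
tcp_pos: [0.4905, -0.1077, 0.0247]
orientation: [0.0, 0.738, 0.675, 0.0]
wrist_force: [0.8, 0.3, -0.2]
finger_gap: 0.051
grip_force: 0.0
```

```bash
python3 - <<'E'
from h import *
c=snap("top","t3.png")
cv2.imwrite("pics/crop3.png",cv2.resize(c["pixels"][150:300,90:260,::-1],None,fx=4,fy=4,interpolation=cv2.INTER_CUBIC))
s=env.get_state();print(s["tcp_pos"],s["wrist_force"],s["orientation"])
E
```

```text
[ 0.49023921 -0.10722454  0.024718  ] [-0.48339189  0.70963589 -0.41468401] [-1.55357925e-04  7.37477402e-01  6.75371782e-01  1.18989825e-04]
```

View pics/crop3.png

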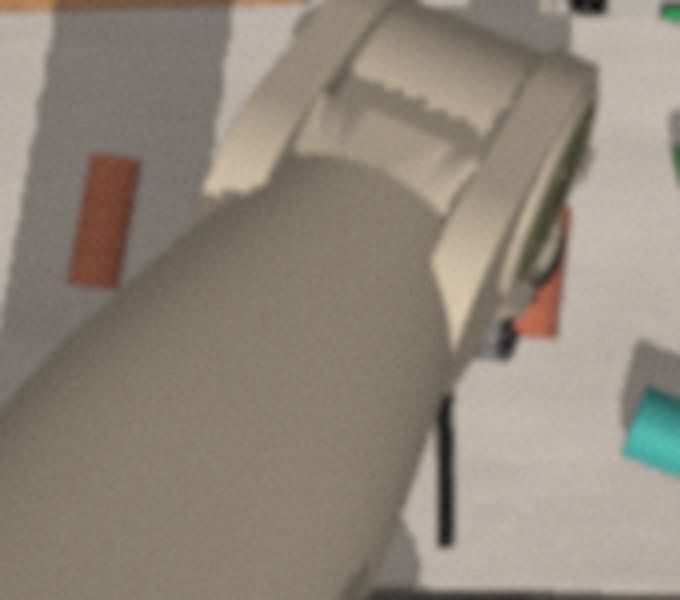

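The core still appears at its starting spot (crop right edge 570, bottom 337) even though the fingers should be past it. I'll check this from the side.

```bash
python3 - <<'E'
from h import *
c=snap("side","s4.png")
cv2.imwrite("pics/crop4.png",cv2.resize(c["pixels"][130:260,150:300,::-1],None,fx=4.5,fy=4.5,interpolation=cv2.INTER_CUBIC))
t=env.read_camera("top")
for z in(0,.03,.06,.1):print(z,px2w(t,(213.7,235),z).round(3))
def proj(c,p):
    T=np.linalg.inv(np.array(c["cam_to_world"]));q=T[:3,:3]@np.array(p)+T[:3,3];q=np.array(c["mtx"])@np.array([q[0],-q[1],-q[2]]);return (q[:2]/q[2]).round(1)
for p in((.491,-.116,.025),(.4905,-.107,.025),(.446,-.116,.025),(.536,-.12,.025),(.498,.0228,0),(.516,.177,.017)):print(p,"side",proj(c,p),"crop",(proj(c,p)-[150,130])*4.5,"top",proj(t,p))
E
```

```text
0 [ 0.442 -0.094  0.   ]
0.03 [ 0.44  -0.097  0.03 ]
0.06 [ 0.439 -0.099  0.06 ]
0.1 [ 0.437 -0.103  0.1  ]
(0.491, -0.116, 0.025) side [229.2 203.4] crop [356.4 330.3] top [221.7 216.7]
(0.4905, -0.107, 0.025) side [228.4 202.1] crop [352.8  324.45] top [218.4 216.8]
(0.446, -0.116, 0.025) side [217.  205.4] crop [301.5 339.3] top [221.  233.2]
(0.536, -0.12, 0.025) side [241.4 202. ] crop [411.3 324. ] top [223.9 200.6]
(0.498, 0.0228, 0) side [221.4 189.5] crop [321.3  267.75] top [172.8 213.6]
(0.516, 0.177, 0.017) side [216.1 166.8] crop [297.45 165.6 ] top [115.7 204.8]
```

View pics/crop4.png

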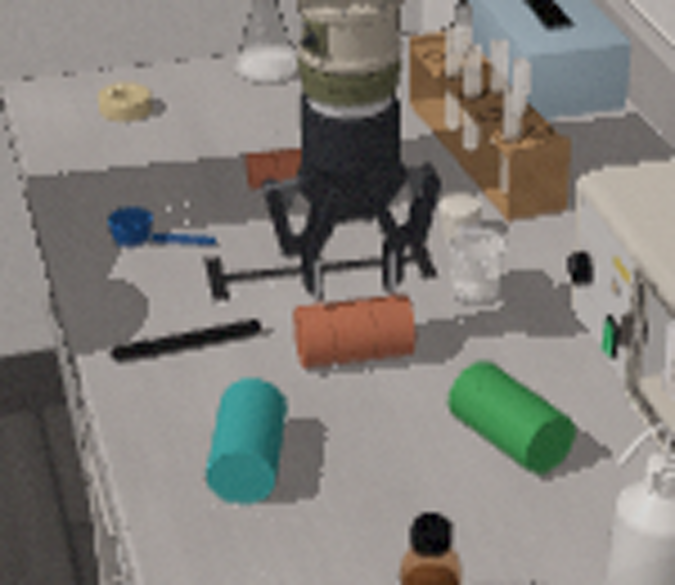

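The fingertips appear at crop (312,290) and (392,285), well above where a TCP height of 25 mm would project, so they passed over the core. I'll go back up and over, then find the real height offset.

jog_arm([
  [0,0,0.5,0,0,0],
  [0,0,1.0,0,0,0],
  [-0.05,-0.5,1.0,0,0,0],
  [-0.1,-1.1,1.0,0,0,0],
  [-0.15,-1.6,1.0,0,0,0],
  [-0.17,-1.95,1.0,0,0,0],
  [-0.17,-1.95,0.6,0,0,0],
  [-0.17,-1.95,0.2,0,0,0],
  [-0.17,-1.95,0.0,0,0,0],
  [-0.17,-1.95,0.0,0,0,0],
  [-0.17,-1.95,0.0,0,0,0],
])

```text
clock: 5.1
tcp_pos: [0.483, -0.1857, 0.0244]
orientation: [-0.001, 0.738, 0.675, -0.0]
wrist_force: [0.0, 0.7, 0.5]
finger_gap: 0.0516
grip_force: 0.0
```

```bash
python3 - <<'E'
from h import *
c=snap("side","s5.png")
def proj(c,p):
    T=np.linalg.inv(np.array(c["cam_to_world"]));q=T[:3,:3]@np.array(p)+T[:3,3];q=np.array(c["mtx"])@np.array([q[0],-q[1],-q[2]]);return (q[:2]/q[2]).round(1)
s=env.get_state();p=s["tcp_pos"];print(p)
a=np.array([.996,-.087,0])*.033
u0,v0=190,150
im=cv2.resize(c["pixels"][v0:v0+80,u0:u0+80,::-1],None,fx=7,fy=7,interpolation=cv2.INTER_CUBIC)
for dz,col in((0,(0,0,255)),(.015,(0,255,255)),(.03,(0,255,0)),(.045,(255,0,0))):
    for sg in(-1,1):
        q=(proj(c,p+sg*a+[0,0,dz])-[u0,v0])*7;cv2.circle(im,tuple(int(x) for x in q),4,col,-1)
cv2.imwrite("pics/crop5.png",im)
E
```

```text
[ 0.48365763 -0.18595213  0.02499559]
```

View pics/crop5.png

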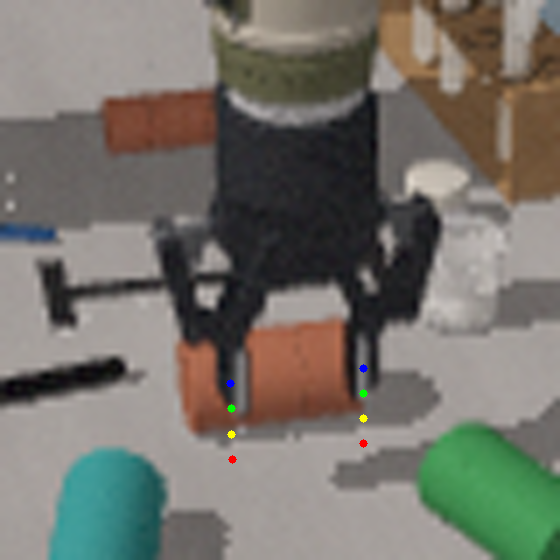

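The tips sit between the 30 mm (green) and 45 mm (blue) markers, so they are about 30 mm above the reported TCP. That agrees with clearing the 50 mm core. I'll lower 25 mm gently and watch the force.

jog_arm([
  [0,0,-0.1,0,0,0],
  [0,0,-0.2,0,0,0],
  [0,0,-0.3,0,0,0],
  [0,0,-0.4,0,0,0],
  [0,0,-0.45,0,0,0],
  [0,0,-0.5,0,0,0],
  [0,0,-0.55,0,0,0],
  [0,0,-0.6,0,0,0],
  [0,0,-0.6,0,0,0],
])

```text
clock: 5.9
tcp_pos: [0.4833, -0.1859, 0.0003]
orientation: [-0.0, 0.738, 0.675, -0.0]
wrist_force: [-0.3, -0.2, -0.2]
finger_gap: 0.0508
grip_force: 0.0
```

```bash
python3 - <<'E'
from h import *
c=snap("side","s6.png")
def proj(c,p):
    T=np.linalg.inv(np.array(c["cam_to_world"]));q=T[:3,:3]@np.array(p)+T[:3,3];q=np.array(c["mtx"])@np.array([q[0],-q[1],-q[2]]);return (q[:2]/q[2]).round(1)
s=env.get_state();p=s["tcp_pos"];print(p,s["wrist_force"])
a=np.array([.996,-.087,0])*.033
u0,v0=190,150
im=cv2.resize(c["pixels"][v0:v0+80,u0:u0+80,::-1],None,fx=7,fy=7,interpolation=cv2.INTER_CUBIC)
for z,col in((0,(0,0,255)),(.015,(0,255,255)),(.03,(0,255,0)),(.045,(255,0,0))):
    for sg in(-1,1):
        q=(proj(c,[p[0]+sg*a[0],p[1]+sg*a[1],z])-[u0,v0])*7;cv2.circle(im,tuple(int(x) for x in q),3,col,-1)
cv2.imwrite("pics/crop6.png",im)
E
```

```text
[ 0.48338684 -0.18599862  0.0005163 ] [-0.00751556  0.32303966 -0.62044513]
```

View pics/crop6.png

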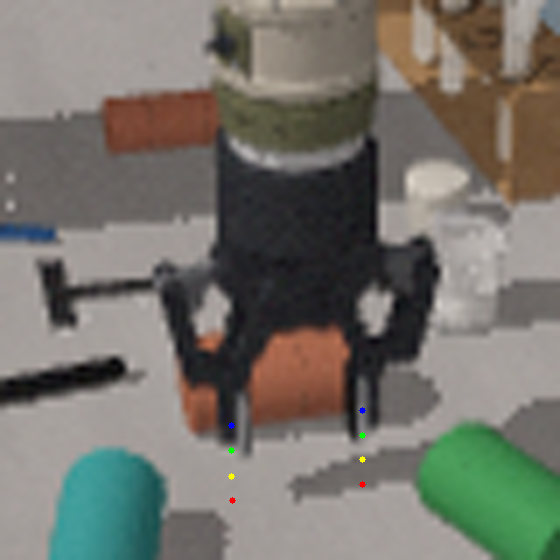

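Tips are now at about z = 30 mm (green markers). I'll go slightly lower and start the slow push.

jog_arm([
  [0.01,0.1,-0.1,0,0,0],
  [0.02,0.2,-0.1,0,0,0],
  [0.03,0.3,-0.1,0,0,0],
  [0.03,0.4,-0.1,0,0,0],
  [0.04,0.48,-0.1,0,0,0],
  [0.05,0.56,-0.1,0,0,0],
  [0.06,0.62,-0.1,0,0,0],
  [0.06,0.68,-0.1,0,0,0],
  [0.06,0.74,-0.1,0,0,0],
  [0.07,0.8,-0.1,0,0,0],
  [0.07,0.86,-0.1,0,0,0],
  [0.08,0.92,-0.1,0,0,0],
])

```text
clock: 6.95
tcp_pos: [0.4867, -0.1492, -0.0032]
orientation: [0.0, 0.738, 0.675, -0.0]
wrist_force: [-0.1, -0.5, 0.2]
finger_gap: 0.0511
grip_force: 0.0
```

jog_arm([
  [0.01,0.07,0,0,0,0],
  [0.01,0.14,0,0,0,0],
  [0.02,0.22,0,0,0,0],
  [0.03,0.3,0,0,0,0],
  [0.03,0.38,0,0,0,0],
  [0.04,0.46,0,0,0,0],
  [0.05,0.54,0,0,0,0],
  [0.05,0.62,0,0,0,0],
  [0.06,0.7,0,0,0,0],
  [0.07,0.78,0,0,0,0],
  [0.08,0.86,0,0,0,0],
  [0.08,0.94,0,0,0,0],
])

```text
clock: 7.95
tcp_pos: [0.49, -0.1114, -0.0033]
orientation: [0.0, 0.738, 0.675, 0.0]
wrist_force: [0.5, -0.1, 0.5]
finger_gap: 0.0513
grip_force: 0.1
```

```bash
python3 - <<'E'
from h import *
c=snap("side","s7.png");s=env.get_state();print(s["tcp_pos"],s["wrist_force"])
r,P=rect(c,red(c),.025,(190,260,178,225));print("rough red centroid",axis(P),len(P))
c=env.read_camera("side")
cv2.imwrite("pics/crop7.png",cv2.resize(c["pixels"][140:240,180:280,::-1],None,fx=5,fy=5,interpolation=cv2.INTER_CUBIC))
E
```

```text
[ 0.48983519 -0.11079152 -0.00330188] [0.15789843 0.10659726 0.41289571]
rough red centroid (array([ 0.49949664, -0.07376409], dtype=float32), np.float64(72.47410653805892), array([0.05029618, 0.08947122])) 158
```

View pics/crop7.png

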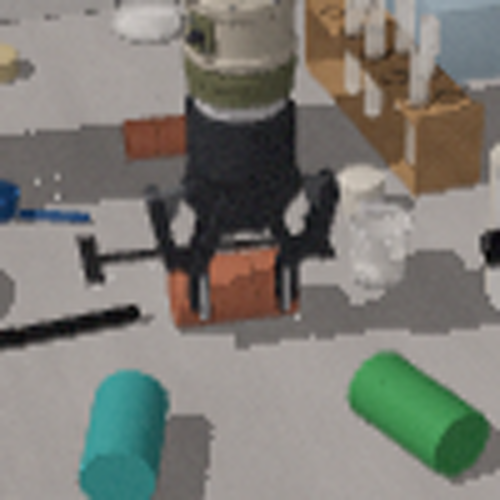

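The core is rolling with the fingers and still parallel. I'll push about 80 mm more.

jog_arm([
  [0.01,0.08,0,0,0,0],
  [0.01,0.16,0,0,0,0],
  [0.02,0.24,0,0,0,0],
  [0.03,0.32,0,0,0,0],
  [0.03,0.4,0,0,0,0],
  [0.04,0.48,0,0,0,0],
  [0.05,0.56,0,0,0,0],
  [0.06,0.64,0,0,0,0],
  [0.06,0.72,0,0,0,0],
  [0.07,0.8,0,0,0,0],
  [0.08,0.88,0,0,0,0],
  [0.08,0.96,0,0,0,0],
])

```text
clock: 9.05
tcp_pos: [0.4932, -0.0729, -0.0033]
orientation: [0.0, 0.738, 0.675, 0.0]
wrist_force: [0.5, 0.7, -0.2]
finger_gap: 0.0511
grip_force: 0.1
```

jog_arm([
  [0.01,0.08,0,0,0,0],
  [0.01,0.16,0,0,0,0],
  [0.02,0.24,0,0,0,0],
  [0.03,0.32,0,0,0,0],
  [0.03,0.4,0,0,0,0],
  [0.04,0.48,0,0,0,0],
  [0.05,0.56,0,0,0,0],
  [0.06,0.64,0,0,0,0],
  [0.06,0.71,0,0,0,0],
  [0.07,0.78,0,0,0,0],
  [0.07,0.84,0,0,0,0],
  [0.08,0.89,0,0,0,0],
])

```text
clock: 10.05
tcp_pos: [0.4963, -0.0373, -0.0033]
orientation: [-0.0, 0.738, 0.675, 0.0]
wrist_force: [-1.0, -0.5, -0.5]
finger_gap: 0.0512
grip_force: 0.0
```

jog_arm([
  [0.0,0.03,0,0,0,0],
  [0,0.05,0,0,0,0],
  [0,0.06,0,0,0,0],
  [0,0.06,0,0,0,0],
  [0,0.06,0,0,0,0],
])

```text
clock: 10.47
tcp_pos: [0.4963, -0.0353, -0.0033]
orientation: [0.0, 0.738, 0.675, 0.0]
wrist_force: [1.1, -1.2, -0.5]
finger_gap: 0.0513
grip_force: 0.0
```

jog_arm([
  [-0.02,-0.2,0,0,0,0],
  [-0.09,-1.0,0,0,0,0],
  [-0.15,-1.8,0.6,0,0,0],
  [-0.2,-2.4,1.4,0,0,0],
  [-0.3,-3.3,2.0,0,0,0],
  [-0.4,-4.2,2.5,0,0,0],
  [-0.5,-5.2,2.5,0,0,0],
  [-0.6,-6.2,2.5,0,0,0],
  [-0.7,-7.2,2.5,0,0,0],
  [-0.7,-7.2,2.5,0,0,0],
  [-0.7,-7.2,2.5,0,0,0],
])

```text
clock: 11.38
tcp_pos: [0.4674, -0.3261, 0.0964]
orientation: [0.0, 0.739, 0.674, -0.0]
wrist_force: [-0.4, -0.4, 0.0]
finger_gap: 0.0511
grip_force: 0.0
```

```bash
cat > m.py <<'E'
from h import *
import sys
c=snap("top",sys.argv[1])
r,P=rect(c,red(c),.025,(145,215,180,250));ce,a,e=axis(P)
print("thick",np.round(r[0],4),np.round(r[1],4),r[2],"pca",ce.round(4),a.round(1),e.round(3))
r,P=rect(c,red(c),.017,(95,135,175,235));print("slim",axis(P)[0].round(4))
m=np.array([.4965,.0228]);t=np.radians(-5.3);d=np.array([-np.sin(t),np.cos(t)]);x=np.array([np.cos(t),np.sin(t)])
print("along roll to go",(m-ce)@d*1000,"axis off",(ce-m)@x*1000,env.get_state()["tcp_pos"])
E
python3 m.py t8.png
```

```text
thick [ 5.019e-01 -3.000e-04] [0.0434 0.0948] 85.4410171508789 pca [5.e-01 1.e-04] -4.6 [0.043 0.095]
slim [0.5147 0.177 ]
along roll to go 22.306046074464593 axis off 5.54724344436064 [ 0.46739799 -0.32418975  0.09626829]
```

```bash
python3 - <<'E'
from h import *
c=env.read_camera("top");p=cv2.cvtColor(cv2.imread("pics/t8.png"),cv2.COLOR_BGR2RGB).astype(int);q=cv2.cvtColor(cv2.imread("pics/t1.png"),cv2.COLOR_BGR2RGB).astype(int)
v=214
for u in range(164,200):print(u,p[v,u].tolist(),px2w(c,(u,v),.025)[1].round(4),end=" | ")
for k in(1.15,1.25,1.4,1.6):
    for im,b,z in((p,(145,215,180,250),.025),(q,(195,245,185,245),.025)):
        m=((im[:,:,0]>k*im[:,:,1])&(im[:,:,0]>50)).astype(np.uint8);r,P=rect(c,m,z,b);print("\n",k,axis(P)[0].round(4),axis(P)[2].round(3),end="")
for v in(195,205,225,235):
    g=255-q[v,155:194].mean(1);g=np.clip(g-np.median(g)-25,0,None);print("\nline",px2w(c,((g*np.arange(155,194)).sum()/g.sum(),v),0).round(4),end="")
E
```

```text
164 [184, 176, 164] 0.0416 | 165 [186, 176, 166] 0.0389 | 166 [187, 177, 167] 0.0362 | 167 [191, 180, 169] 0.0335 | 168 [186, 177, 166] 0.0308 | 169 [181, 167, 157] 0.0281 | 170 [158, 130, 118] 0.0254 | 171 [150, 99, 81] 0.0227 | 172 [159, 93, 72] 0.02 | 173 [168, 97, 75] 0.0172 | 174 [176, 104, 80] 0.0145 | 175 [178, 102, 78] 0.0118 | 176 [181, 105, 80] 0.0091 | 177 [181, 106, 78] 0.0064 | 178 [185, 108, 82] 0.0037 | 179 [183, 105, 77] 0.001 | 180 [186, 109, 82] -0.0018 | 181 [186, 109, 84] -0.0045 | 182 [180, 101, 77] -0.0072 | 183 [174, 97, 71] -0.0099 | 184 [168, 98, 74] -0.0126 | 185 [163, 96, 73] -0.0154 | 186 [154, 90, 70] -0.0181 | 187 [136, 81, 62] -0.0208 | 188 [139, 104, 93] -0.0235 | 189 [167, 149, 138] -0.0262 | 190 [189, 178, 168] -0.029 | 191 [195, 184, 175] -0.0317 | 192 [194, 185, 174] -0.0344 | 193 [195, 185, 175] -0.0371 | 194 [200, 190, 179] -0.0399 | 195 [198, 188, 177] -0.0426 | 196 [197, 187, 175] -0.0453 | 197 [200, 188, 178] -0.048 | 198 [198, 189, 177] -0.0508 | 199 [196, 187, 175] -0.0535 | 
 1.15 [5.001e-01 1.000e-04] [0.052 0.103]
 1.15 [ 0.4915 -0.1159] [0.051 0.098]
 1.25 [5.002e-01 3.000e-04] [0.049 0.098]
 1.25 [ 0.491 -0.116] [0.048 0.094]
 1.4 [0.5002 0.    ] [0.047 0.098]
 1.4 [ 0.4915 -0.1159] [0.046 0.092]
 1.6 [5.e-01 1.e-04] [0.043 0.095]
 1.6 [ 0.4914 -0.1159] [0.043 0.088]
line [0.5513 0.0177 0.    ]
line [0.5226 0.0201 0.    ]
line [0.4661 0.0251 0.    ]
line [0.4383 0.0278 0.    ]
```

About 22 mm remain, and the core is parallel and clear of the crossbars. I'll return behind it and finish the push.

jog_arm([
  [0.1,1.0,0,0,0,0],
  [0.2,2.0,0,0,0,0],
  [0.3,3.0,0,0,0,0],
  [0.4,4.0,0,0,0,0],
  [0.5,4.9,0,0,0,0],
  [0.55,5.4,-0.4,0,0,0],
  [0.6,5.7,-1.2,0,0,0],
  [0.6,5.9,-2.0,0,0,0],
  [0.6,6.0,-2.5,0,0,0],
  [0.62,6.2,-2.5,0,0,0],
  [0.63,6.4,-2.5,0,0,0],
  [0.64,6.5,-2.5,0,0,0],
])

```text
clock: 12.48
tcp_pos: [0.4944, -0.0617, -0.0021]
orientation: [0.0, 0.737, 0.676, 0.0]
wrist_force: [0.3, 0.1, 0.1]
finger_gap: 0.0513
grip_force: 0.0
```

jog_arm([
  [0.01,0.1,0,0,0,0],
  [0.02,0.2,0,0,0,0],
  [0.02,0.3,0,0,0,0],
  [0.03,0.4,0,0,0,0],
  [0.04,0.48,0,0,0,0],
  [0.05,0.54,0,0,0,0],
  [0.05,0.6,0,0,0,0],
  [0.06,0.65,0,0,0,0],
  [0.06,0.7,0,0,0,0],
  [0.07,0.75,0,0,0,0],
  [0.07,0.8,0,0,0,0],
  [0.07,0.85,0,0,0,0],
])

```text
clock: 13.48
tcp_pos: [0.4967, -0.0291, -0.0033]
orientation: [0.0, 0.738, 0.675, -0.0]
wrist_force: [-1.0, -0.4, 0.7]
finger_gap: 0.0513
grip_force: 0.0
```

jog_arm([
  [0.0,0.05,0,0,0,0],
  [0.01,0.1,0,0,0,0],
  [0.01,0.15,0,0,0,0],
  [0.02,0.2,0,0,0,0],
  [0.02,0.25,0,0,0,0],
  [0.03,0.3,0,0,0,0],
  [0.03,0.34,0,0,0,0],
  [0.03,0.36,0,0,0,0],
  [0.03,0.38,0,0,0,0],
  [0.03,0.38,0,0,0,0],
  [0.03,0.38,0,0,0,0],
  [0.03,0.38,0,0,0,0],
])

```text
clock: 14.48
tcp_pos: [0.4979, -0.0141, -0.0033]
orientation: [0.0, 0.738, 0.675, 0.0]
wrist_force: [-0.1, 0.5, 0.1]
finger_gap: 0.0511
grip_force: 0.0
```

jog_arm([
  [-0.02,-0.2,0,0,0,0],
  [-0.09,-1.0,0,0,0,0],
  [-0.15,-1.8,0.6,0,0,0],
  [-0.2,-2.4,1.4,0,0,0],
  [-0.3,-3.3,2.0,0,0,0],
  [-0.4,-4.2,2.5,0,0,0],
  [-0.5,-5.2,2.5,0,0,0],
  [-0.6,-6.2,2.5,0,0,0],
  [-0.7,-7.2,2.5,0,0,0],
  [-0.7,-7.7,2.5,0,0,0],
  [-0.7,-7.7,2.5,0,0,0],
])

```text
clock: 15.4
tcp_pos: [0.4694, -0.3278, 0.0967]
orientation: [0.001, 0.74, 0.673, -0.0]
wrist_force: [0.3, 0.2, 0.3]
finger_gap: 0.0513
grip_force: 0.0
```

```bash
python3 m.py t9.png; python3 - <<'E'
import cv2
cv2.imwrite("pics/crop9.png",cv2.resize(cv2.imread("pics/t9.png")[160:270,95:235],None,fx=5,fy=5,interpolation=cv2.INTER_CUBIC))
E
```

```text
thick [0.5023 0.022 ] [0.0446 0.0969] 85.67739868164062 pca [0.5018 0.0219] -4.4 [0.045 0.097]
slim [0.5151 0.1768]
along roll to go 0.39609703585111566 axis off 5.356688424902605 [ 0.4691799  -0.3250062   0.09645357]
```

View pics/crop9.png

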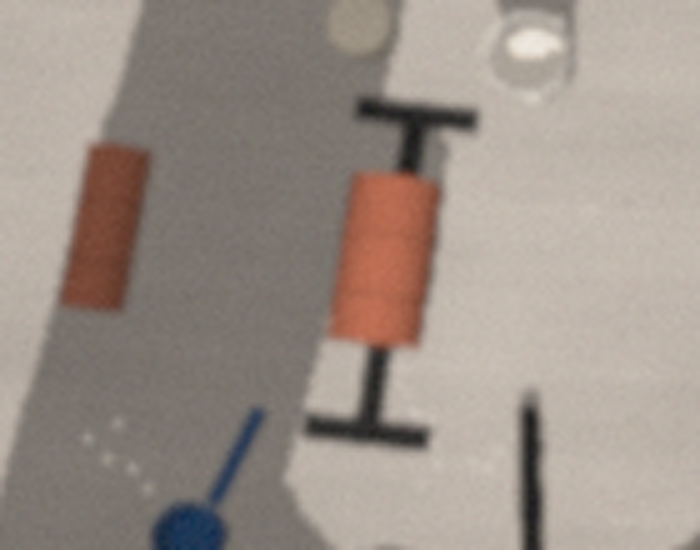

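The thick core (crop 335–440, 172–347) lies along the tape line, centred over it to within 1 mm and between the crossbars. The slim core hasn't moved.

```bash
python3 -c "
from workcell import env
print(env.hand_in())"
```

```text
the job is handed in; nothing more can be done
None
```

The thick core was rolled onto the mark and handed in: it lies along the tape within about 1 mm of the line and between the crossbars, the slim core was left untouched, and the job took about 15.5 s (a first pass went over the core because the fingertips sat about 30 mm higher than reported).

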